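# Find the handle grip that fits the pan

## Robot

A 7-joint arm with a two-finger parallel gripper is mounted at the origin on the work surface. World frame = base frame: x ahead of the robot, y to its left, z up, the work surface at z = 0. Lengths are in m, angles in rad, forces in N, time in s.
With the tool pointing down it reaches from about 0.425 to 0.875 m from the base axis. Payload 4.7 kg.
Tool frame: the origin (TCP) lies midway between the tips of the shut fingers; the grasp point (between the pads) lies robot.grasp_offset behind it (robot.grasp_offset is the distance from the TCP to the grasp point, in m); z points along the fingers, y is the line along which they close (so a half turn about z gives the same grasp; the last joint's range is limited). The gripper opens to 87 mm and grips with 3 to 60 N. Pads are 19 mm wide; open, the fingers measure 117 mm over their backs; the gripper's body (75 mm by 190 mm) begins 51 mm behind the grasp point.
Start: joints at [1.326, 0.321, -0.07, 1.45, 0.023, 1.371, -0.057], TCP at [0.166, -0.628, 0.223] pointing down, gripper open.
Joint ranges: [-2.86, 2.86], [-0.3, 2.09], [-1.38, 1.24], [0.06, 2.45], [-1.56, 4.7], [0.09, 2.05], [-2.69, 2.69]. Speed limits (rad/s): [2.57, 2.57, 3.14, 3.14, 3.14, 3.14, 3.14].

## Interface

Orientations are given as a 3x3 rotation matrix whose columns are the frame's x, y, z axes.
In Python, from station import robot gives the robot as it stands.
- The arm moves only by the tool carry_out, never from a script. Its argument "rows" is text: rows parted by semicolons, each of 7 numbers parted by spaces: the turn, a rotation vector about the world's x, y, z in rad, then the shift along the world's x, y, z in mm, then the finger opening in mm, from 0 to 87. In form: wx wy wz dx dy dz fingers; .... A call has 1 to 20 rows; each row is the pose to reach, as a shift and turn from the pose commanded when the call began; what a row does not reach only later rows make up. A row lasts 1/8 s, in which the tool goes at most 62.5 mm and 10.7 degrees, less where a joint would pass 70% of its speed; a pose out of reach is approached as far as the arm can. A call with a gripper value outside its range is refused whole. The fingers move at their own pace and stop on an object; "squeeze" is the grip in N (left out, the last holds). Time passes only in rows, so rows that repeat a pose let the fingers close. It gives the time, the measured TCP pose, the force, the opening and the grip force at its end, in the units of the state.
- robot.observe(): the state, without advancing time (a new reading comes with each control period).
- robot.get_image(name): name is "scene" or "top"; returns the picture (480x640x3 uint8, blue, green, red); there is no depth.
- robot.camera_info(name): a dict with "mtx" (3x3 intrinsics, pixels), "k1" (the pictures are not rectified: a ray, as slopes to the right and down, at radius r is drawn at 1 + k1 r^2 times it, then the intrinsics apply), "T" (4x4, takes a point from camera to world coordinates). Camera axes: x right, y up, looking along -z (the intrinsics and any distortion apply to the point x, -y, -z); pixel columns grow to the right and rows downward; lengths in m; the calibration is good to about 2 mm. A picture is of the moment at which its call begins. camera_info takes no time and is no camera call.
- robot.job_done(): hands the job in; it is judged then, once.
The state is a dict: "t": time; "joint_positions": joint angles; "joint_vel": joint speeds; "joint_efforts": joint torques, N m; "ee_pos": TCP position; "eef_rot": TCP orientation; "contact_force": force on the tool from outside, world axes, zero at the start; "wrist_torque": the same for the moment, N m; "finger_gap": opening from 0.0 (shut) to 1.0 (fully open); "grip_force": force on a finger pad.
Only numpy, scipy, OpenCV 4.12 (cv2) and the standard library are available. Lean on these libraries where they do the work, as an engineer would, in place of code of your own. Each camera call takes 0.05 s, during which the arm holds its last target. There are 200 camera calls.

## Task

Three look-alike wooden handle grips stand on the table, and only one of them slides fully home on the pan's bare, leaning tang: find it by trying them on, without forcing. Leave the one that fits fully home on the tang and stand the other two upright on their mouths in the light wooden tray. Do not disturb the pink tumbler or the pepper mill.

Things in the scene. Friction and masses are not known exactly. Their poses are not given: they have to be found in the camera images.
- grip_1: one of three look-alike dark-wood pan-handle grips, 38 x 38 mm square, 105 mm long, standing on its open mouth. Origin: centre of the mouth (underside); z runs up to the closed top. The mouth is a 20 mm square socket. The tang goes 75 mm deep into one grip, but stops dead after about 37 mm in the other two; which is which changes from run to run and cannot be seen. About 0.2 kg.
- grip_2: one of three look-alike dark-wood pan-handle grips, 38 x 38 mm square, 105 mm long, standing on its open mouth. Origin: centre of the mouth (underside); z runs up to the closed top. The mouth is a 20 mm square socket. The tang goes 75 mm deep into one grip, but stops dead after about 37 mm in the other two; which is which changes from run to run and cannot be seen. About 0.2 kg.
- grip_3: one of three look-alike dark-wood pan-handle grips, 38 x 38 mm square, 105 mm long, standing on its open mouth. Origin: centre of the mouth (underside); z runs up to the closed top. The mouth is a 20 mm square socket. The tang goes 75 mm deep into one grip, but stops dead after about 37 mm in the other two; which is which changes from run to run and cannot be seen. About 0.2 kg.
- tang: bare round steel tang of the fixed maroon pan: 16 mm diameter, 70 mm long, last 13 mm tapering to 6 mm; leans 38 degrees from vertical, away from the pan, roughly towards the robot. Origin: on its axis at the face of its 36 mm shoulder, where the mouth comes to rest (95 mm up); z runs to the tip, y is level. Pan: 236 mm across, 87 mm high, centre 150 mm behind the origin.
- tray: low open tray of light wood, 160 mm (x) by 200 mm (y), walls 35 mm high and 6 mm thick, floor 6 mm thick. Origin: centre of its underside. Fixed.
- tumbler: pink tumbler, 68 mm across, 95 mm high, a bystander; origin: centre of its underside
- mill: wooden pepper mill, 54 mm across, 122 mm high, a bystander; origin: centre of its underside

How it is judged:
At the end, for the whole second after the job is handed in: One grip sits fully home on the tang (mouth within 5 mm of the shoulder, 6 mm of the tang's axis, in line within 7 degrees); the other two stand upright (within 7 degrees) on their mouths on the tray's floor, centres 20 mm or more inside the tray's outer edges; all at rest ((((x of grip_1 in the frame of tang between -0.006 and 0.006 m and y of grip_1 in the frame of tang between -0.006 and 0.006 m and z of grip_1 in the frame of tang between -0.005 and 0.005 m and angle between the z axis of grip_1 and the z axis of tang, either way round below 0.12 rad and linear speed of grip_1 below 0.02 m/s and angular speed of grip_1 below 0.2 rad/s) and (x of grip_2 in the frame of tray between -0.06 and 0.06 m and y of grip_2 in the frame of tray between -0.08 and 0.08 m and z of grip_2 in the frame of tray between 0 and 0.012 m and angle between grip_2's own z axis and vertical below 0.12 rad and linear speed of grip_2 below 0.02 m/s and angular speed of grip_2 below 0.2 rad/s) and (x of grip_3 in the frame of tray between -0.06 and 0.06 m and y of grip_3 in the frame of tray between -0.08 and 0.08 m and z of grip_3 in the frame of tray between 0 and 0.012 m and angle between grip_3's own z axis and vertical below 0.12 rad and linear speed of grip_3 below 0.02 m/s and angular speed of grip_3 below 0.2 rad/s)) or ((x of grip_2 in the frame of tang between -0.006 and 0.006 m and y of grip_2 in the frame of tang between -0.006 and 0.006 m and z of grip_2 in the frame of tang between -0.005 and 0.005 m and angle between the z axis of grip_2 and the z axis of tang, either way round below 0.12 rad and linear speed of grip_2 below 0.02 m/s and angular speed of grip_2 below 0.2 rad/s) and (x of grip_1 in the frame of tray between -0.06 and 0.06 m and y of grip_1 in the frame of tray between -0.08 and 0.08 m and z of grip_1 in the frame of tray between 0 and 0.012 m and angle between grip_1's own z axis and vertical below 0.12 rad and linear speed of grip_1 below 0.02 m/s and angular speed of grip_1 below 0.2 rad/s) and (x of grip_3 in the frame of tray between -0.06 and 0.06 m and y of grip_3 in the frame of tray between -0.08 and 0.08 m and z of grip_3 in the frame of tray between 0 and 0.012 m and angle between grip_3's own z axis and vertical below 0.12 rad and linear speed of grip_3 below 0.02 m/s and angular speed of grip_3 below 0.2 rad/s)) or ((x of grip_3 in the frame of tang between -0.006 and 0.006 m and y of grip_3 in the frame of tang between -0.006 and 0.006 m and z of grip_3 in the frame of tang between -0.005 and 0.005 m and angle between the z axis of grip_3 and the z axis of tang, either way round below 0.12 rad and linear speed of grip_3 below 0.02 m/s and angular speed of grip_3 below 0.2 rad/s) and (x of grip_1 in the frame of tray between -0.06 and 0.06 m and y of grip_1 in the frame of tray between -0.08 and 0.08 m and z of grip_1 in the frame of tray between 0 and 0.012 m and angle between grip_1's own z axis and vertical below 0.12 rad and linear speed of grip_1 below 0.02 m/s and angular speed of grip_1 below 0.2 rad/s) and (x of grip_2 in the frame of tray between -0.06 and 0.06 m and y of grip_2 in the frame of tray between -0.08 and 0.08 m and z of grip_2 in the frame of tray between 0 and 0.012 m and angle between grip_2's own z axis and vertical below 0.12 rad and linear speed of grip_2 below 0.02 m/s and angular speed of grip_2 below 0.2 rad/s)))); the robot touches nothing.
It fails at once if the tang is pushed with more than 90 N (a grip is forced) (contact force between tang and anything else above 90 N).
It fails at once if the pink tumbler is moved more than 30 mm or tipped (distance of tumbler from where it was at the start of the episode above 0.03 m or angle between tumbler's own z axis and vertical above 0.3 rad).
It fails at once if the pepper mill is moved more than 30 mm or tipped (distance of mill from where it was at the start of the episode above 0.03 m or angle between mill's own z axis and vertical above 0.3 rad).
It also fails if it takes over 72 s, if anything falls off the work surface, if the arm or the gripper's body presses on something with over 40 N, if the wrist force passes 120 N, or if a joint passes its speed limit or range.

## Working session

There is one attempt and no reset: what is moved stays moved. The work goes in short steps, Python scripts to look and compute and a tool call to move; the robot and the scene stay as the last step left them, time stands still between calls to the robot, and variables do not carry over. Pictures are saved under pics/ and viewed, at most 10 in all, crops included, and the job is handed in when it is done.

Besides the shell and the picture viewer there is one more tool, called after "Call:" as name(argument=value, ...), one argument or row to a line, values as JSON. carry_out: Moves the arm, as the interface text tells. Its arguments: {"type":"object","properties":{"rows":{"type":"string"},"squeeze":{"type":"number"}},"required":["rows"]}

```bash
mkdir -p pics; python3 - <<'E'
from station import robot
import cv2
for n in ("scene","top"):
    cv2.imwrite(f"pics/{n}0.png",robot.get_image(n)); c=robot.camera_info(n); print(n,c["mtx"],c["k1"],c["T"])
o=robot.observe(); print(o["t"],o["ee_pos"],o["eef_rot"],o["contact_force"],o["finger_gap"],robot.grasp_offset)
E
```

```text
scene [[441.02858501   0.         318.26293657]
 [  0.         441.02858501 242.73248287]
 [  0.           0.           1.        ]] 0.005518239742017392 [[ 0.4339128  -0.52812293  0.72993551  1.23801204]
 [ 0.90077119  0.27065852 -0.33963984 -0.29829181]
 [-0.01819168  0.80487896  0.59316012  0.68434855]
 [ 0.          0.          0.          1.        ]]
top [[543.23067996   0.         317.18788157]
 [  0.         543.23067996 236.85612563]
 [  0.           0.           1.        ]] -0.10854906741841776 [[ 0.02240239  0.99293367 -0.11653698  0.37571045]
 [-0.99974587  0.02195633 -0.0051101   0.01199315]
 [-0.00251527  0.11662185  0.99317321  1.37368091]
 [ 0.          0.          0.          1.        ]]
0.1 [ 0.16619015 -0.62788695  0.22156541] [[ 9.66689337e-01  2.55952073e-01 -5.12314751e-04]
 [ 2.55952575e-01 -9.66687940e-01  1.64507070e-03]
 [-7.41892344e-05 -1.72140059e-03 -9.99998516e-01]] [0.47533656 0.17078138 0.59354107] 1.0006735066346735 0.0187
```

View pics/scene0.png

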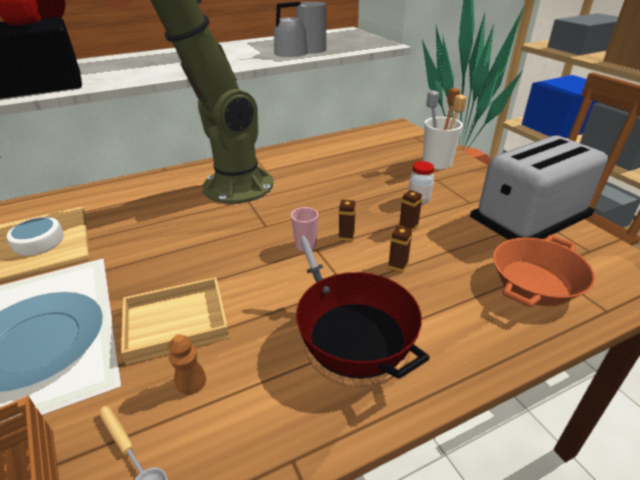

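View pics/top0.png

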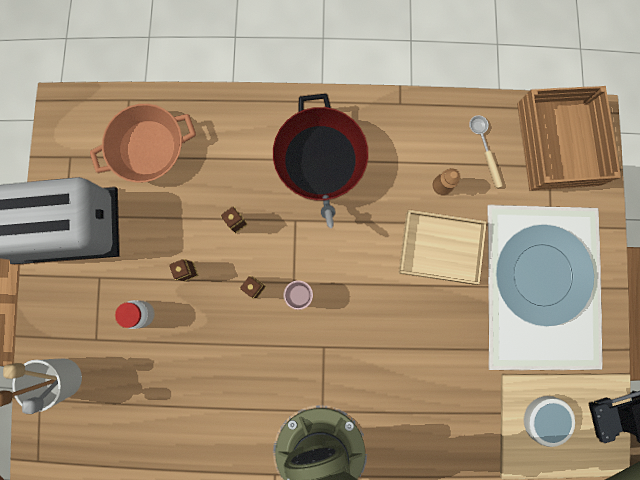

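The scene view shows the grips at about (347,219), (411,209) and (400,247), with the tumbler at (305,229), the tang from (318,275) to (305,240), the tray at (175,317) and the mill at (185,365). In the top view the grips are at (233,219), (182,270) and (253,288), the tang at about (327,212), the tumbler at (298,295), the tray at (443,247) and the mill at (447,181).

```bash
python3 - <<'E'
import cv2,numpy as np
t=cv2.imread("pics/top0.png"); s=cv2.imread("pics/scene0.png")
f=lambda im,x,y,w,h,k:cv2.resize(im[y:y+h,x:x+w],None,fx=k,fy=k,interpolation=cv2.INTER_CUBIC)
a=np.hstack([f(t,160,200,130,105,3),f(t,297,185,68,52.5.__int__()+53,3)[:315]])
b=np.hstack([f(s,285,180,150,125,3),f(s,290,225,50,125,3)])
b=f(s,285,185,150,110,4)
a=f(t,160,195,190,110,4)
print(a.shape,b.shape)
cv2.imwrite("pics/a.png",a);cv2.imwrite("pics/b.png",b)
E
```

```text
(440, 760, 3) (440, 600, 3)
```

View pics/a.png

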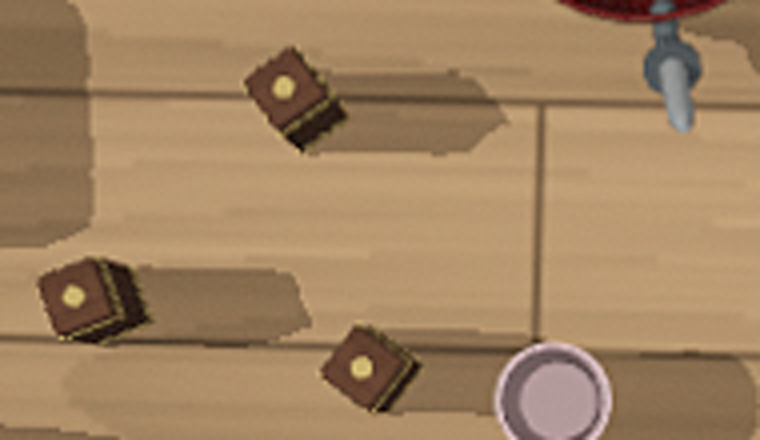

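View pics/b.png

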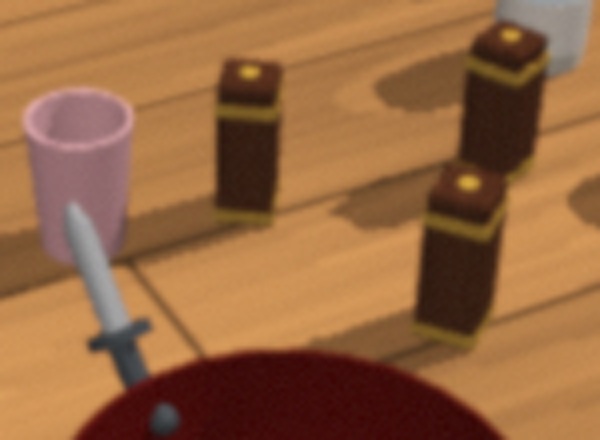

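The crops show yellow dots on the grips' top faces. In the top view the steel tang runs from its shoulder at about (328,211) to its tip at about (331,227). In the scene view it runs from about (315,269) to (303,236).

```bash
cat > h.py <<'E'
import cv2,numpy as np
from station import robot
def ray(n,uv):
    c=robot.camera_info(n); k=np.array([c["k1"],0,0,0.])
    p=cv2.undistortPoints(np.array(uv,float).reshape(-1,1,2),c["mtx"],k).reshape(-1,2)
    d=np.c_[p[:,0],-p[:,1],-np.ones(len(p))]@c["T"][:3,:3].T
    return c["T"][:3,3],d
def plane(n,uv,z):
    o,d=ray(n,uv); return o+d*((z-o[2])/d[:,2])[:,None]
def tri(a,b):
    o1,d1=ray("top",[a]);o2,d2=ray("scene",[b]);d1=d1[0];d2=d2[0]
    s=np.linalg.lstsq(np.c_[d1,-d2],o2-o1,rcond=None)[0]
    p,q=o1+s[0]*d1,o2+s[1]*d2; return (p+q)/2,np.linalg.norm(p-q)*1e3
def proj(n,P):
    c=robot.camera_info(n); p=(np.atleast_2d(P)-c["T"][:3,3])@c["T"][:3,:3]
    return cv2.projectPoints(p*[1,-1,-1],np.zeros(3),np.zeros(3),c["mtx"],np.array([c["k1"],0,0,0.]))[0].reshape(-1,2)
E
cat > m.py <<'E'
from h import *
np.set_printoptions(precision=4,suppress=True)
t=cv2.imread("pics/top0.png");s=cv2.imread("pics/scene0.png")
ht=cv2.cvtColor(t,cv2.COLOR_BGR2HSV);hs=cv2.cvtColor(s,cv2.COLOR_BGR2HSV)
dots_s={0:(402,231.5),1:(412.5,194),2:(347,203)}
for i,(x,y) in enumerate([(231,217),(178.5,269),(250.5,287)]):
    w=t[int(y)-16:int(y)+17,int(x)-16:int(x)+17].astype(int)
    b,g,r=w[...,0],w[...,1],w[...,2]
    brown=((r>75)&(r<150)&(r-b>25)&(g<90)).astype(np.uint8)
    yel=((g>140)&(b<130)).astype(np.uint8)
    m=cv2.morphologyEx(brown,cv2.MORPH_CLOSE,np.ones((5,5)))
    n,l,st,ce=cv2.connectedComponentsWithStats(m); k=1+np.argmax(st[1:,4])
    cn=max(cv2.findContours((l==k).astype(np.uint8),0,2)[0],key=len).reshape(-1,2)+[int(x)-16,int(y)-16]
    P=plane("top",cn,.105)*1e3
    R=cv2.minAreaRect(P[:,:2].astype(np.float32))
    print(i,"rect",R,st[k,4],"dot",plane("top",[(x,y)],.105)[0],"2view",tri((x,y),dots_s[i]))
# pan rim, tumbler rim, mill, tray
pm=((ht[...,0]<8)|(ht[...,0]>172))&(ht[...,1]>150)&(ht[...,2]<160); pm=pm.astype(np.uint8); pm[:, :260]=0; pm[:,380:]=0
c=max(cv2.findContours(pm,0,2)[0],key=cv2.contourArea)
hull=cv2.convexHull(c).reshape(-1,2); P=plane("top",hull,.087)[:,:2].astype(np.float32)
print("pan",cv2.minEnclosingCircle(P),cv2.fitEllipse(P))
print("tang orig",plane("top",[(328,211.3)],.095),tri((328,211.3),(315,268.7)))
print("tang tip",plane("top",[(331,227)],.150),tri((331,227),(303,236)))
print("tumbler",plane("top",[(298,295)],.095),"mill",plane("top",[(451,176)],.122))
print("tray",plane("top",[(408,210),(486,218),(481,284),(401,273)],.035))
E
python3 m.py
```

```text
0 rect ((562.270751953125, 214.67300415039062), (61.333106994628906, 45.04138946533203), 46.730831146240234) 381 dot [0.5674 0.2238 0.105 ] 2view (array([0.5684, 0.2251, 0.1009]), np.float64(1.4376417384614169))
1 rect ((437.8151550292969, 334.83612060546875), (49.823184967041016, 57.357139587402344), 2.6206424236297607) 407 dot [0.4412 0.3433 0.105 ] 2view (array([0.4416, 0.3444, 0.1026]), np.float64(1.1509875098214104))
2 rect ((405.9315185546875, 173.77066040039062), (76.61137390136719, 44.23564147949219), 74.38019561767578) 375 dot [0.4034 0.1714 0.105 ] 2view (array([0.4036, 0.172 , 0.1033]), np.float64(0.815193064211193))
pan ((0.7338484525680542, 0.01713789999485016), 0.11732925474643707) ((0.7340245842933655, 0.016356786713004112), (0.2319229394197464, 0.23305073380470276), 105.97607421875)
tang orig [[ 0.5876 -0.0058  0.095 ]] (array([ 0.5883, -0.0054,  0.0919]), np.float64(0.9476843345628144))
tang tip [[ 0.5425 -0.0126  0.15  ]] (array([ 0.5431, -0.0113,  0.1493]), np.float64(2.7572824835951515))
tumbler [[0.3876 0.0605 0.095 ]] mill [[ 0.6747 -0.2952  0.122 ]]
tray [[ 0.6055 -0.2069  0.035 ]
 [ 0.59   -0.4048  0.035 ]
 [ 0.424  -0.3901  0.035 ]
 [ 0.4475 -0.19    0.035 ]]
```

```bash
python3 - <<'E'
from h import *
np.set_printoptions(precision=4,suppress=True)
f=lambda L:[((u+.5)/4-.5+160,(v+.5)/4-.5+195) for u,v in L]
for L in ([(245,82),(291,47),(283,124)],[(38,284),(96,258),(56,338)],[(321,368),(365,325),(375,410)]):
    P=plane("top",f(L),.105)[:,:2]
    e1,e2=P[1]-P[0],P[2]-P[0]; an=lambda e:np.degrees(np.arctan2(e[1],e[0]))
    print("corner-centre",(P[1]+P[2])/2,"edges",an(e1),an(e2),np.linalg.norm(e1),np.linalg.norm(e2))
for u in ([(284,88)],[(74,296)],[(361,368)]): print(plane("top",f(u),.105)[0])
E
```

```text
corner-centre [0.5699 0.223 ] edges -50.89613472823387 -136.07728149435522 0.034218911948085656 0.03421555372812649
corner-centre [0.4409 0.343 ] edges -64.48013686993788 -158.56260601856235 0.03762139031704605 0.03382489140285621
corner-centre [0.4047 0.1677] edges -44.09597209750957 -126.04083979926777 0.03579089085968792 0.040116768050903306
[0.5683 0.2247 0.105 ]
[0.442  0.3442 0.105 ]
[0.4042 0.1729 0.105 ]
```

Call:
carry_out(
  rows="0 0 0.2 284 278 0 75;0 0 0.2 284 278 0 75;0 0 0.2 284 278 0 75;0 0 0.2 284 278 0 75;0 0 0.2 284 278 0 75;0 0 0.2 284 278 0 75;0 0 0.2 284 278 0 75;0 0 0.47 402 853 0 75;0 0 0.47 402 853 0 75;0 0 0.47 402 853 0 75;0 0 0.47 402 853 0 75;0 0 0.47 402 853 0 75;0 0 0.47 402 853 0 75;0 0 0.47 402 853 0 75;0 0 0.47 402 853 0 75;0 0 0.47 402 853 0 75;0 0 0.47 402 853 0 75;0 0 0.47 402 853 0 75",
  squeeze=30,
)

```text
t: 2.35
ee_pos: [0.5673, 0.2274, 0.2219]
eef_rot: [[0.743, 0.669, -0.002], [0.669, -0.743, 0.001], [-0.0, -0.002, -1.0]]
contact_force: [-0.2, -0.4, -0.0]
finger_gap: 0.861
grip_force: 0.0
```

Call:
carry_out(
  rows="0 0 0 1 -3 -60 75;0 0 0 1 -3 -120 75;0 0 0 1 -3 -150 75;0 0 0 1 -3 -170 75;0 0 0 1 -3 -170 75;0 0 0 1 -3 -170 30;0 0 0 1 -3 -170 30;0 0 0 1 -3 -170 30;0 0 0 1 -3 -170 30;0 0 0 1 -3 -170 30;0 0 0 1 -3 -170 30",
)

```text
t: 3.72
ee_pos: [0.5693, 0.2221, 0.0529]
eef_rot: [[0.746, 0.666, 0.0], [0.666, -0.746, 0.0], [0.0, -0.0, -1.0]]
contact_force: [-1.2, 0.8, 2.6]
finger_gap: 0.441
grip_force: 29.4
```

Call:
carry_out(
  rows="0 0 0 0 0 50 30;0 0 0 0 0 110 30;0 0 0 0 0 160 30;0.05 -0.33 0 -69 -142 207 30;0.099 -0.656 0 -69 -142 207 30;0.099 -0.656 0 -69 -142 207 30;0.099 -0.656 0 -69 -142 207 30;0.099 -0.656 0 -69 -142 207 30;0.099 -0.656 0 -69 -180 180 30;0.099 -0.656 0 -69 -220 165 30;0.099 -0.656 0 -69 -241 155 30;0.099 -0.656 0 -69 -241 155 30;0.099 -0.656 0 -69 -241 155 30;0.099 -0.656 0 -69 -241 155 30",
)

```text
t: 5.48
ee_pos: [0.5164, -0.0012, 0.157]
eef_rot: [[0.609, 0.578, 0.543], [0.628, -0.77, 0.115], [0.485, 0.271, -0.832]]
contact_force: [-3.5, 20.8, -12.0]
finger_gap: 0.467
grip_force: 29.8
```

```bash
cat > look.py <<'E'
import sys
from h import *
n=sys.argv[1]
t=robot.get_image("top");s=robot.get_image("scene")
f=lambda im,x,y,w,h,k:cv2.resize(im[y:y+h,x:x+w],None,fx=k,fy=k,interpolation=cv2.INTER_CUBIC)
cv2.imwrite(f"pics/{n}.png",np.hstack([f(t,285,170,95,100,4),f(s,270,180,95,100,4)]))
o=robot.observe();print(o["t"],o["ee_pos"].round(4),o["eef_rot"].round(3),o["contact_force"].round(1))
E
python3 look.py c
```

```text
5.575 [0.5179 0.0041 0.1585] [[ 0.6    0.586  0.546]
 [ 0.633 -0.764  0.124]
 [ 0.49   0.271 -0.829]] [-5.3  5.6 -9.2]
```

View pics/c.png

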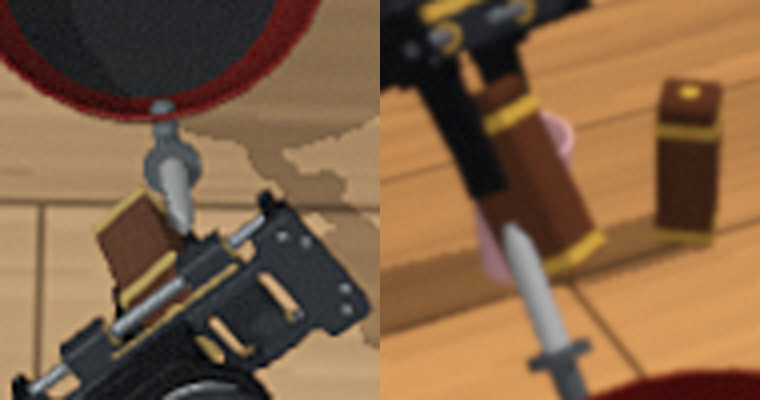

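The arm hasn't reached the commanded pose. The grip sits beside the tang with its mouth at crop (120,200), left of the tip at (185,225), and it has turned slightly in the fingers. I'll check the joints.

```bash
python3 - <<'E'
from h import *
o=robot.observe()
for k in o: print(k,np.round(o[k],3).tolist())
E
```

```text
t 5.575
joint_positions [0.281, -0.297, -0.201, 2.335, -0.426, 0.562, -0.47]
joint_vel [-0.036, 0.003, -0.034, -0.007, -0.007, -0.008, 0.019]
joint_efforts [4.428, -19.598, 5.932, -39.649, -0.435, -6.668, -0.162]
ee_pos [0.518, 0.004, 0.158]
eef_rot [[0.6, 0.586, 0.546], [0.633, -0.764, 0.124], [0.49, 0.271, -0.829]]
contact_force [-5.343, 5.607, -9.248]
wrist_torque [0.768, 3.074, 0.971]
grip_force 29.691
finger_gap 0.443
```

```bash
cat > kin.py <<'E'
import numpy as np, itertools
from scipy.spatial.transform import Rotation as Ro
from scipy.optimize import least_squares
lo=np.array([-2.86,-.3,-1.38,.06,-1.56,.09,-2.69]);hi=np.array([2.86,2.09,1.24,2.45,4.7,2.05,2.69])
S=[-1,-1,-1,-1]; C=None
def fk(q,p,s):
    A=[Ro.from_euler('z',s[0]*q[0])*Ro.from_euler('y',q[1])]
    A.append(A[0]*Ro.from_euler('z',s[1]*q[2])*Ro.from_euler('y',q[3]))
    A.append(A[1]*Ro.from_euler('z',s[2]*q[4])*Ro.from_euler('y',q[5])*Ro.from_euler('z',s[3]*q[6]))
    z=np.array([0,0,1.])
    return np.array([0,0,p[0]])+p[1]*A[0].apply(z)+p[2]*A[1].apply(z)+p[3]*A[2].apply(z),A[2].as_matrix()
D=[([1.326,.321,-.07,1.45,.023,1.371,-.057],[.16619,-.62789,.2216],[[.9667,.256,-.0005],[.256,-.9667,.0016],[0,-.0017,-1]]),
([.281,-.297,-.201,2.335,-.426,.562,-.47],[.5179,.0041,.1585],[[.6,.586,.546],[.633,-.764,.124],[.49,.271,-.829]])]
if __name__=="__main__":
  for s in itertools.product([1,-1],repeat=4):
    r=least_squares(lambda p:np.concatenate([fk(q,p,s)[0]-x for q,x,_ in D]),[.3,.4,.4,.3])
    R=[fk(q,r.x,s)[1] for q,_,_ in D]
    er=[np.degrees((Ro.from_matrix(R[i]).inv()*Ro.from_matrix(D[i][2])).magnitude()) for i in (0,1)]
    print(s,r.x.round(3),r.cost**.5,np.round(er,1))
E
python3 kin.py
```

```text
(1, 1, 1, 1) [ 1.877 -1.562 -0.053  0.236] 0.23927034924608842 [119.7 169.3]
(1, 1, 1, -1) [ 1.877 -1.562 -0.053  0.236] 0.23927034924608837 [126.2 137.2]
(1, 1, -1, 1) [ 1.916 -2.103  0.11  -0.347] 0.23385810724786044 [119.2 148.7]
(1, 1, -1, -1) [ 1.916 -2.103  0.11  -0.347] 0.23385810724786044 [125.7  95.2]
(1, -1, 1, 1) [ 1.825 -1.599 -0.079  0.152] 0.24011298845606036 [112.1 147.3]
(1, -1, 1, -1) [ 1.825 -1.599 -0.079  0.152] 0.24011298845606036 [118.6 158.9]
(1, -1, -1, 1) [ 1.836 -2.072  0.07  -0.384] 0.2288792291283804 [111.5 170.9]
(1, -1, -1, -1) [ 1.836 -2.072  0.07  -0.384] 0.22887922912838038 [118.1 117.7]
(-1, 1, 1, 1) [ 0.218 -0.259  0.724 -0.497] 0.1424844558705028 [ 88.4 163.5]
(-1, 1, 1, -1) [ 0.218 -0.259  0.724 -0.497] 0.14248445587050262 [ 81.9 112.1]
(-1, 1, -1, 1) [0.135 0.876 0.382 0.726] 0.09604195901875752 [ 88.9 122.4]
(-1, 1, -1, -1) [0.135 0.876 0.382 0.726] 0.09604195901875748 [82.4 68.8]
(-1, -1, 1, 1) [0.242 0.157 0.611 0.002] 0.06694474539795602 [ 96.  174.3]
(-1, -1, 1, -1) [0.242 0.157 0.611 0.002] 0.066944745397956 [ 89.5 133.2]
(-1, -1, -1, 1) [0.249 0.413 0.528 0.306] 0.022879851903616598 [ 96.5 143.8]
(-1, -1, -1, -1) [0.249 0.413 0.528 0.306] 0.022879851903616567 [90. 90.]
```

```bash
cat > ik.py <<'E'
from kin import *
S=(-1,-1,-1,-1)
def fk2(q,p):
    A0=Ro.from_euler('z',-q[0])*Ro.from_euler('y',q[1]); B=A0*Ro.from_euler('z',-q[2])
    A1=B*Ro.from_euler('y',q[3]); A2=A1*Ro.from_euler('z',-q[4])*Ro.from_euler('y',q[5])
    T=A2*Ro.from_euler('z',-q[6]+np.pi/2)
    x=np.array([0,0,p[0]])+B.apply([p[4],0,p[1]])+A1.apply([-p[4],0,p[2]])+A2.apply([p[5],0,p[3]])
    return x,T
r=None
for s90 in (1,):
    p=least_squares(lambda p:np.concatenate([(fk2(q,p)[0]-x)*100 for q,x,_ in D]+[1e-2*(p-[.25,.41,.5,.3,0,0])]),[.25,.41,.5,.3,0,0]).x
print(p.round(3),[(fk2(q,p)[0]-x).round(4) for q,x,_ in D],[np.degrees((fk2(q,p)[1].inv()*Ro.from_matrix(R)).magnitude()).round(1) for q,_,R in D])
def ik(x,T,n=12):
    best=(9,0)
    rng=np.random.default_rng(0)
    m=.06
    for i in range(n):
        q0=np.clip([-np.arctan2(x[1],x[0]),.3,0,1.5,0,1.2,rng.uniform(-2.5,2.5)]+rng.normal(0,.3,7)*(i>0),lo+.1,hi-.1)
        f=lambda q:np.r_[(fk2(q,p)[0]-x)*10,(fk2(q,p)[1].inv()*T).as_rotvec()*3,1e-3*(q-q0)]
        s=least_squares(f,q0,bounds=(lo+m,hi-m)); e=np.linalg.norm(s.fun[:6])
        if e<best[0]: best=(e,s.x)
    return best
def tool(yaz,lean):  # y azimuth (deg); lean: + points forward (away), along azimuth yaz+90
    y=np.array([np.cos(np.radians(yaz)),np.sin(np.radians(yaz)),0]); f=np.array([-y[1],y[0],0])
    z=f*np.sin(np.radians(lean))-np.array([0,0,np.cos(np.radians(lean))])
    return Ro.from_matrix(np.c_[np.cross(y,z),y,z])
O=np.array([.587,-.006,.095]);a=np.array([-.609,-.092,.788])
if __name__=="__main__":
  G={"A":(.569,.223,-48),"B":(.442,.344,-66),"C":(.404,.171,-40)}
  for phi in (38,28,20,12,6,0):
    out=[]
    for s in (.085,0):
        T=tool(-81.4,phi); z=T.as_matrix()[:,2]; out.append(ik(O+a*(s+.072)+.0187*z,T))
    for g,(gx,gy,y) in G.items():
        T=tool(y,phi-38); z=T.as_matrix()[:,2]; out.append(ik(np.array([gx,gy,.072])+.0187*z,T))
    print(phi,[round(float(o[0]),3) for o in out],[out[i][1].round(2).tolist() for i in (0,2)])
E
python3 ik.py
```

```text
[-9.614 -3.615 -1.119 -8.964  6.138  4.154] [array([ 0.0001,  0.    , -0.    ]), array([-0.,  0.,  0.])] [np.float64(0.1), np.float64(0.0)]
38 [0.41, 0.377, 0.0, 0.0, 0.0] [[0.64, -0.24, -0.48, 2.22, -0.44, 0.67, -0.99], [-0.37, 0.36, -0.02, 1.44, 0.01, 1.35, -1.23]]
28 [0.0, 0.0, 0.0, 0.0, 0.0] [[0.58, -0.21, -0.45, 2.18, -0.33, 0.7, -1.1], [-0.62, 0.51, -0.29, 1.16, 0.12, 1.66, -1.72]]
20 [0.0, 0.0, 0.0, 0.0, 0.0] [[0.29, -0.05, -0.36, 1.98, -0.06, 0.86, -1.47], [1.26, 0.08, 1.18, 1.74, -0.09, 1.06, 1.62]]
12 [0.0, 0.0, 0.0, 0.0, 0.0] [[0.34, 0.14, -0.58, 1.75, 0.1, 1.07, -1.68], [1.12, -0.15, 0.9, 1.93, 0.36, 0.9, 1.04]]
6 [0.0, 0.0, 0.0, 0.0, 0.0] [[0.21, 0.27, -0.57, 1.58, 0.17, 1.24, -1.8], [1.19, -0.24, 0.73, 2.05, 0.55, 0.83, 0.83]]
0 [0.0, 0.0, 0.262, 0.289, 0.272] [[0.05, 0.33, 0.06, 1.42, -0.02, 1.39, -1.31], [1.51, -0.24, 0.46, 2.1, 0.47, 0.77, 0.9]]
```

```bash
sed -i 's/(fk2(q,p)\[0\]-x)\*100 for/(fk2(q,p)[0]-x)*300 for/; s/1e-2\*(p-/8*(p-/; s/(38,28,20,12,6,0)/(26,20,14,8)/' ik.py; python3 ik.py
```

```text
[ 0.196  0.389  0.497  0.262  0.025 -0.011] [array([ 0.0266,  0.0077, -0.0007]), array([-0.0005,  0.002 ,  0.0007])] [np.float64(0.1), np.float64(0.0)]
26 [0.24, 0.0, 0.0, 0.0, 0.0] [[0.09, -0.24, -0.0, 2.16, -0.15, 0.83, -1.24], [-0.39, 0.48, -0.02, 1.6, 0.08, 1.27, -1.27]]
20 [0.083, 0.0, 0.0, 0.0, 0.0] [[0.08, -0.24, -0.0, 2.14, -0.1, 0.92, -1.29], [-0.4, 0.54, -0.01, 1.52, 0.1, 1.38, -1.29]]
14 [0.0, 0.0, 0.0, 0.0, 0.0] [[0.08, -0.21, -0.01, 2.09, -0.06, 1.02, -1.33], [-0.42, 0.6, 0.0, 1.44, 0.12, 1.5, -1.29]]
8 [0.0, 0.0, 0.0, 0.0, 0.0] [[0.08, -0.15, -0.02, 2.03, -0.04, 1.13, -1.35], [-0.44, 0.67, 0.01, 1.36, 0.14, 1.61, -1.3]]
```

Joint 2 is at its limit, so the tool can't lean the full 38° that close in. The plan is to hold each grip at 30° in the fingers so the tool leans only about 8° at the tang. First I'll back off and set this grip down again.

Call:
carry_out(
  rows="0 0 0 0 40 0 30;0 0 0 0 80 20 30;-0.05 0.33 0 40 120 40 30;-0.099 0.656 0 69 180 40 30;-0.099 0.656 0 69 241 30 30;-0.099 0.656 0 69 241 30 30;-0.099 0.656 0 69 241 30 30;-0.099 0.656 0 69 241 30 30;-0.099 0.656 0 69 241 30 30;-0.099 0.656 0 69 241 30 30",
)

```text
t: 6.82
ee_pos: [0.5938, 0.2442, 0.1975]
eef_rot: [[0.752, 0.657, -0.056], [0.659, -0.752, 0.028], [-0.024, -0.058, -0.998]]
contact_force: [-0.8, 0.5, -2.4]
finger_gap: 0.433
grip_force: 29.9
```

```bash
python3 - <<'E'
from h import *
o=robot.observe();print(o["joint_positions"].round(3).tolist(),o["contact_force"])
t=robot.get_image("top");s=robot.get_image("scene")
f=lambda im,x,y,w,h,k:cv2.resize(im[y:y+h,x:x+w],None,fx=k,fy=k,interpolation=cv2.INTER_CUBIC)
cv2.imwrite("pics/d.png",np.hstack([f(t,180,150,130,150,3),f(s,330,130,130,150,3)]))
E
```

```text
[-0.095, 0.377, -0.404, 1.455, 0.097, 1.376, -1.348] [-0.84858312  0.54150326 -2.4051029 ]
```

View pics/d.png

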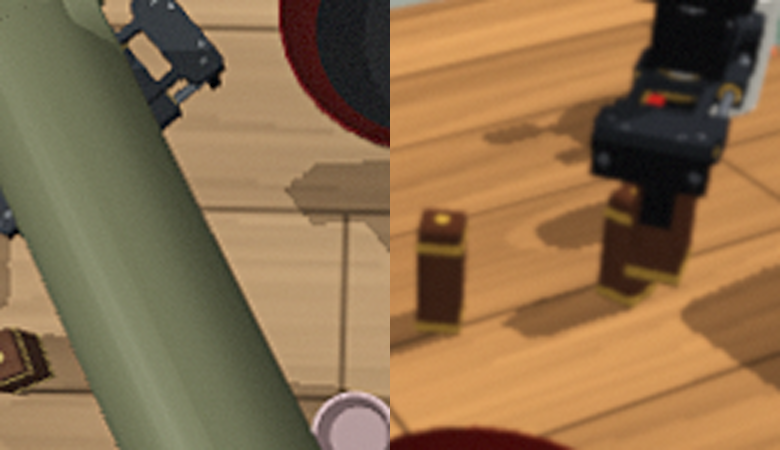

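The grip is roughly upright under the hand, seen in the right crop at about (650,250), and the start reference was clipped. I'll set it down now.

Call:
carry_out(
  rows="-0.028 -0.056 0 -25 -22 -60 30;-0.028 -0.056 0 -25 -22 -110 30;-0.028 -0.056 0 -25 -22 -130 30;-0.028 -0.056 0 -25 -22 -138 30;-0.028 -0.056 0 -25 -22 -142 30;-0.028 -0.056 0 -25 -22 -142 30;-0.028 -0.056 0 -25 -22 -142 70;-0.028 -0.056 0 -25 -22 -142 70;-0.028 -0.056 0 -25 -22 -142 70;-0.028 -0.056 0 -25 -22 -142 70",
)

```text
t: 8.18
ee_pos: [0.5691, 0.223, 0.0544]
eef_rot: [[0.752, 0.659, -0.002], [0.659, -0.752, 0.0], [-0.002, -0.002, -1.0]]
contact_force: [0.0, 0.0, -0.0]
finger_gap: 0.772
grip_force: 0.0
```

Call:
carry_out(
  rows="-0.116 0.13 0 -2 -2 4 70;-0.233 0.26 0 -5 -4 4 70;-0.35 0.389 0 -7 -6 4 70;-0.35 0.389 0 -7 -6 4 70;-0.35 0.389 0 -7 -6 4 70;-0.35 0.389 0 -7 -6 4 30;-0.35 0.389 0 -7 -6 4 30;-0.35 0.389 0 -7 -6 4 30;-0.35 0.389 0 -7 -6 4 30;-0.35 0.389 0 -7 -6 4 30",
  squeeze=40,
)

```text
t: 9.43
ee_pos: [0.5622, 0.2168, 0.0588]
eef_rot: [[0.652, 0.659, -0.374], [0.569, -0.752, -0.334], [-0.501, 0.005, -0.865]]
contact_force: [0.7, -0.2, 3.3]
finger_gap: 0.43
grip_force: 40.0
```

```bash
cat > plan.py <<'E'
from ik import *
from station import robot
def plan(M,yaz_goal=-81.4,ss=(.085,.04,.03,0),O=O,up=np.array([0,0,1.])):
    o=robot.observe(); x,R=o["ee_pos"],Ro.from_matrix(o["eef_rot"])
    y=R.as_matrix()[:,1]; psi=np.radians(yaz_goal)-np.arctan2(y[1],y[0])
    Q=Ro.align_vectors([a/np.linalg.norm(a),np.array([.15,-.989,0])],[[0,0,1.],[.15,-.989,0]])[0]*Ro.from_euler('z',psi)
    print("rotvec",Q.as_rotvec().round(3),"y",(Q*R).as_matrix().round(2).tolist())
    for s in ss:
        X=O+s*a+Q.apply(x-M); e,q=ik(X,Q*R); print(s,"TCP",X.round(4),"shift mm",((X-x)*1e3).round(1),"ik",round(e,3),q.round(2))
E
python3 -c "
from plan import *
plan(np.array([.569,.223,0]))"
```

```text
[ 0.196  0.389  0.497  0.262  0.025 -0.011] [array([ 0.0266,  0.0077, -0.0007]), array([-0.0005,  0.002 ,  0.0007])] [np.float64(0.1), np.float64(0.0)]
rotvec [ 0.283 -0.61  -0.549] y [[0.98, 0.15, 0.14], [0.15, -0.99, 0.02], [0.14, 0.0, -0.99]]
0.085 TCP [ 0.4923 -0.0205  0.2026] shift mm [ -69.9 -237.3  143.8] ik 0.0 [ 0.08 -0.16 -0.02  2.03 -0.03  1.13 -1.36]
0.04 TCP [ 0.5197 -0.0164  0.1672] shift mm [ -42.5 -233.2  108.4] ik 0.0 [ 0.07 -0.06 -0.02  2.01 -0.03  1.06 -1.37]
0.03 TCP [ 0.5258 -0.0155  0.1593] shift mm [ -36.4 -232.2  100.5] ik 0.0 [ 0.06 -0.04 -0.02  2.   -0.03  1.04 -1.37]
0 TCP [ 0.5441 -0.0127  0.1356] shift mm [ -18.2 -229.5   76.9] ik 0.0 [ 0.05  0.03 -0.02  1.98 -0.02  0.99 -1.38]
```

Call:
carry_out(
  rows="0 0 0 0 0 50 30;0 0 0 0 0 110 30;0 0 0 0 0 170 30;0.07 -0.15 -0.13 -20 -40 180 30;0.14 -0.3 -0.27 -40 -90 180 30;0.21 -0.45 -0.41 -60 -130 180 30;0.283 -0.61 -0.549 -70 -160 175 30;0.283 -0.61 -0.549 -70 -160 175 30;0.283 -0.61 -0.549 -70 -160 175 30;0.283 -0.61 -0.549 -70 -200 160 30;0.283 -0.61 -0.549 -70 -237 144 30;0.283 -0.61 -0.549 -70 -237 144 30;0.283 -0.61 -0.549 -70 -237 144 30;0.283 -0.61 -0.549 -70 -237 144 30",
)

```text
t: 11.18
ee_pos: [0.4926, -0.0184, 0.2024]
eef_rot: [[0.979, 0.149, 0.137], [0.148, -0.989, 0.016], [0.138, 0.004, -0.99]]
contact_force: [0.1, 0.2, -1.9]
finger_gap: 0.431
grip_force: 40.0
```

```bash
python3 look.py e
```

```text
11.275 [ 0.4924 -0.0188  0.2025] [[ 0.979  0.149  0.137]
 [ 0.148 -0.989  0.016]
 [ 0.138  0.004 -0.99 ]] [-0.1 -0.8 -2.9]
```

View pics/e.png

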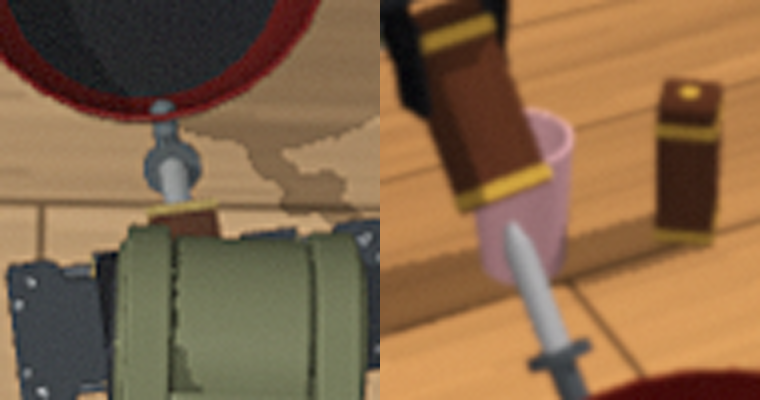

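The pre-insert pose is reached. In the scene crop the grip's mouth edge runs from (458,210) to (550,172), with the tang tip at (515,228). In the top crop the mouth edge runs from (150,210) to (217,205). I'll compare those with the projected edge.

```bash
python3 - <<'E'
from h import *
from ik import O,a
a=a/np.linalg.norm(a)
R=robot.observe()["eef_rot"]; l=-R[:,1]; l-=a*(l@a); n=np.cross(l,a)
if n[2]<0:n=-n
print(n.round(3),l.round(3))
M=O+.085*a+np.array([0,.002,0])
for name,obs in (("scene",[(289.5,232.5),(312.5,223)]),("top",[(322.5,222.5),(339.2,221.2)])):
    P=[M+.019*n+s*.019*l for s in(-1,1)]+[M-.019*n+s*.019*l for s in(-1,1)]
    print(name,"pred",proj(name,P).round(1).tolist(),"obs",obs)
print("tang tip/orig",proj("scene",[O+.07*a,O]).round(1).tolist(),proj("top",[O+.07*a,O]).round(1).tolist(), "obs scene (303.5,236.5),(314,269) top (330.5,226),(327.8,210.8)")
E
```

```text
[ 0.196  0.389  0.497  0.262  0.025 -0.011] [array([ 0.0266,  0.0077, -0.0007]), array([-0.0005,  0.002 ,  0.0007])] [np.float64(0.1), np.float64(0.0)]
[0.779 0.12  0.616] [-0.151  0.989 -0.001]
scene pred [[296.2, 231.0], [311.8, 224.8], [289.1, 233.5], [304.3, 227.5]] obs [(289.5, 232.5), (312.5, 223)]
top pred [[338.4, 221.1], [321.5, 223.3], [339.8, 235.6], [323.2, 237.7]] obs [(322.5, 222.5), (339.2, 221.2)]
tang tip/orig [[302.1, 236.2], [314.2, 267.3]] [[330.9, 226.2], [328.1, 211.6]] obs scene (303.5,236.5),(314,269) top (330.5,226),(327.8,210.8)
```

Call:
carry_out(
  rows="0 0 0 3 0.5 -4 30;0 0 0 6 1 -8 30;0 0 0 9 1.5 -12 30;0 0 0 12 2 -16 30;0 0 0 15 2.5 -20 30;0 0 0 18 3 -24 30;0 0 0 21 3.5 -28 30;0 0 0 24 4 -31 30;0 0 0 24 4 -31 30;0 0 0 24 4 -31 30",
)

```text
t: 12.52
ee_pos: [0.5137, -0.0164, 0.169]
eef_rot: [[0.98, 0.146, 0.132], [0.145, -0.989, 0.016], [0.133, 0.004, -0.991]]
contact_force: [-4.2, -1.1, -10.4]
finger_gap: 0.435
grip_force: 40.0
```

Call:
carry_out(
  rows="0 0 0 -3 -0.5 -2.5 30;0 0 0 -3 -0.5 -2.5 30;0 0 0 -2 -0.5 -4 30;0 0 0 -1 0 -5 30;0 0 0 0 0 -6.5 30;0 0 0 1 0 -8 30;0 0 0 1 0 -8 30;0 0 0 1 0 -8 30",
)

```text
t: 13.52
ee_pos: [0.5172, -0.016, 0.1637]
eef_rot: [[0.98, 0.146, 0.138], [0.145, -0.989, 0.016], [0.139, 0.004, -0.99]]
contact_force: [-4.9, -0.7, -2.4]
finger_gap: 0.433
grip_force: 40.0
```

Call:
carry_out(
  rows="0 0 0 0 0 -2 30;0 0 0 1 0 -3 30;0 0 0 2 0 -4 30;0 0 0 3 0.5 -5.5 30;0 0 0 4 0.5 -7 30;0 0 0 5 0.5 -8 30;0 0 0 6 1 -9 30;0 0 0 6.5 1 -10 30;0 0 0 6.5 1 -10 30",
)

```text
t: 14.65
ee_pos: [0.5235, -0.015, 0.1531]
eef_rot: [[0.98, 0.146, 0.137], [0.145, -0.989, 0.016], [0.138, 0.004, -0.99]]
contact_force: [0.2, -0.4, -1.8]
finger_gap: 0.43
grip_force: 40.0
```

Call:
carry_out(
  rows="0 0 0 1 0 -1.5 30;0 0 0 2 0 -3 30;0 0 0 3 0.5 -4 30;0 0 0 4 0.5 -5 30;0 0 0 5 0.5 -6.5 30;0 0 0 6 1 -8 30;0 0 0 7 1 -9.5 30;0 0 0 7 1 -9.5 30",
)

```text
t: 15.65
ee_pos: [0.5305, -0.014, 0.1435]
eef_rot: [[0.98, 0.146, 0.137], [0.145, -0.989, 0.016], [0.138, 0.004, -0.99]]
contact_force: [-0.8, 0.8, -1.3]
finger_gap: 0.438
grip_force: 40.0
```

Call:
carry_out(
  rows="0 0 0 1 0 -1.5 30;0 0 0 2 0 -3 30;0 0 0 3 0.5 -4 30;0 0 0 4 0.5 -5 30;0 0 0 5 0.5 -6.5 30;0 0 0 6 1 -8 30;0 0 0 7 1 -9.5 30;0 0 0 8 1 -10.5 30;0 0 0 8 1 -10.5 30",
)

```text
t: 16.77
ee_pos: [0.5386, -0.013, 0.1331]
eef_rot: [[0.98, 0.146, 0.137], [0.145, -0.989, 0.016], [0.138, 0.004, -0.99]]
contact_force: [-0.7, 0.3, -3.0]
finger_gap: 0.434
grip_force: 40.0
```

Call:
carry_out(
  rows="0 0 0 0.6 0 -0.8 30;0 0 0 1.2 0 -1.6 30;0 0 0 1.8 0.3 -2.4 30;0 0 0 2.4 0.3 -3.2 30;0 0 0 3 0.5 -4 30;0 0 0 3 0.5 -4 30",
)

```text
t: 17.52
ee_pos: [0.5389, -0.0131, 0.133]
eef_rot: [[0.98, 0.146, 0.133], [0.145, -0.989, 0.015], [0.133, 0.005, -0.991]]
contact_force: [-22.7, -0.9, 28.9]
finger_gap: 0.432
grip_force: 40.0
```

Depth reached is about 70 mm, and the shoulder contact now reads 37 N along the axis, so this first grip is the one that fits. I'll relax, release and retreat.

Call:
carry_out(
  rows="0 0 0 -2.5 -0.5 3.5 30;0 0 0 -2.5 -0.5 3.5 30;0 0 0 -2.5 -0.5 3.5 65;0 0 0 -2.5 -0.5 3.5 65;0 0 0 -2.5 -0.5 3.5 65;0 0 0 -2.5 -0.5 3.5 65;0 0 0 -5 0 20 65;0 0 0 -10 0 55 65;0 0 0 -15 0 100 65;0 0 0 -20 0 140 65;0 0 0 -20 60 140 65;0 0 0 -20 120 140 65;0 0 0 -20 180 140 65;0 0 0 -20 240 140 65;0 0 0 -20 260 140 65",
)

```text
t: 19.4
ee_pos: [0.5201, 0.2527, 0.2707]
eef_rot: [[0.979, 0.153, 0.138], [0.151, -0.988, 0.019], [0.14, 0.002, -0.99]]
contact_force: [0.4, 0.1, 0.3]
finger_gap: 0.743
grip_force: 0.0
```

```bash
python3 look.py f
```

```text
19.5 [0.5205 0.251  0.2703] [[ 0.979  0.152  0.138]
 [ 0.151 -0.988  0.018]
 [ 0.139  0.003 -0.99 ]] [ 1.5 -0.5  0.4]
```

View pics/f.png

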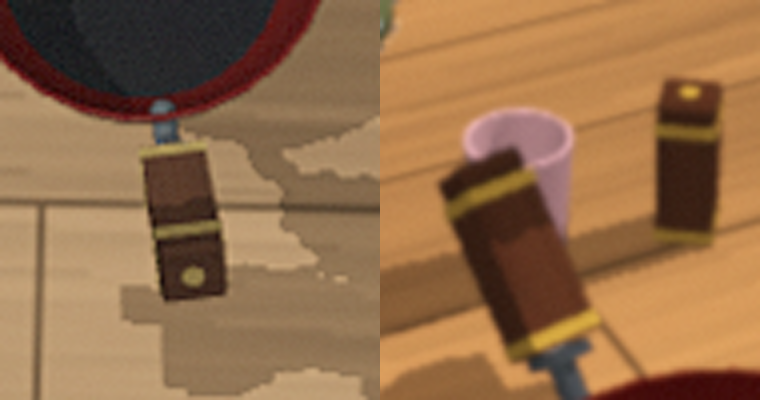

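The image shows the grip's mouth flush on the shoulder at scene crop (555,340) and in line with the tang. Next is the second grip, at about (0.442, 0.344), bound for the tray.

Call:
carry_out(
  rows="-0.036 0.136 0.267 -50 60 -30 70;-0.036 0.136 0.267 -78 93 -50 70;-0.036 0.136 0.267 -78 93 -50 70;-0.036 0.136 0.267 -78 93 -50 70;-0.036 0.136 0.267 -78 93 -110 70;-0.036 0.136 0.267 -78 93 -165 70;-0.036 0.136 0.267 -78 93 -200 70;-0.036 0.136 0.267 -78 93 -217 70;-0.036 0.136 0.267 -78 93 -217 70;-0.036 0.136 0.267 -78 93 -217 30;-0.036 0.136 0.267 -78 93 -217 30;-0.036 0.136 0.267 -78 93 -217 30;-0.036 0.136 0.267 -78 93 -217 30;-0.036 0.136 0.267 -78 93 -217 30",
  squeeze=30,
)

```text
t: 21.25
ee_pos: [0.4437, 0.3412, 0.0528]
eef_rot: [[0.915, 0.403, -0.0], [0.403, -0.915, -0.001], [-0.001, 0.001, -1.0]]
contact_force: [0.8, 0.7, 3.1]
finger_gap: 0.435
grip_force: 30.0
```

Call:
carry_out(
  rows="0 0 0 0 0 60 30;0 0 0 0 0 120 30;0 0 0 0 0 180 30;0 0 0 0 0 245 30;0 0 0 7 -60 245 30;0 0 0 14 -120 245 30;0 0 0 21 -180 245 30;0 0 0 28 -240 245 30;0 0 0 35 -300 245 30;0 0 0 42 -360 245 30;0 0 0 48 -420 245 30;0 0 0 53 -480 245 30;0 0 0 58 -540 245 30;0 0 0 63 -600 245 30;0 0 0 67 -650 230 30;0 0 0 69 -684 190 30;0 0 0 69 -684 130 30;0 0 0 69 -684 80 30;0 0 0 69 -684 80 30",
)

```text
t: 23.62
ee_pos: [0.5087, -0.3413, 0.1267]
eef_rot: [[0.915, 0.403, -0.011], [0.403, -0.915, 0.004], [-0.009, -0.008, -1.0]]
contact_force: [-0.2, -0.5, -2.1]
finger_gap: 0.43
grip_force: 30.0
```

Call:
carry_out(
  rows="0 0 0 2 0 -40 30;0 0 0 2 0 -60 30;0 0 0 2 0 -68 30;0 0 0 2 0 -73 30;0 0 0 2 0 -73 30;0 0 0 2 0 -73 30",
)

```text
t: 24.38
ee_pos: [0.5151, -0.3439, 0.0602]
eef_rot: [[0.915, 0.403, 0.0], [0.403, -0.915, -0.003], [-0.001, 0.003, -1.0]]
contact_force: [-0.4, -0.2, -1.8]
finger_gap: 0.435
grip_force: 30.0
```

Call:
carry_out(
  rows="0 0 0 0 0 -1.5 30;0 0 0 0 0 -1.5 30;0 0 0 0 0 -1.5 60;0 0 0 0 0 -1.5 60;0 0 0 0 0 -1.5 60;0 0 0 0 0 -1.5 60;0 0 0 0 0 50 60;0 0 0 0 0 110 60;0 0 0 0 0 170 70;0 0 0 0 0 230 70;0 0 0 -15 60 230 70;0 0 0 -25 120 230 70;0 0 0 -35 180 230 70;0 0 0 -45 240 230 70;0 0 0 -50 300 230 70;0 0 0 -55 360 230 70;0 0 0 -60 420 230 70;0 0 0 -70 480 230 70;0 0 0 -80 516 210 70;0 0 0.2 -90 516 170 70",
)

```text
t: 26.88
ee_pos: [0.4246, 0.1766, 0.2301]
eef_rot: [[0.818, 0.575, 0.003], [0.575, -0.818, 0.0], [0.003, 0.002, -1.0]]
contact_force: [1.2, -1.0, -0.2]
finger_gap: 0.805
grip_force: 0.0
```

Call:
carry_out(
  rows="0 0 0.13 -21 -1 0 70;0 0 0.26 -21 -1 -20 70;0 0 0.26 -21 -1 -70 70;0 0 0.26 -21 -1 -120 70;0 0 0.26 -21 -1 -160 70;0 0 0.26 -21 -1 -177 70;0 0 0.26 -21 -1 -177 70;0 0 0.26 -21 -1 -177 70;0 0 0.26 -21 -1 -177 30;0 0 0.26 -21 -1 -177 30;0 0 0.26 -21 -1 -177 30;0 0 0.26 -21 -1 -177 30;0 0 0.26 -21 -1 -177 30",
)

```text
t: 28.5
ee_pos: [0.4036, 0.1715, 0.0523]
eef_rot: [[0.651, 0.759, 0.0], [0.759, -0.651, -0.002], [-0.002, 0.001, -1.0]]
contact_force: [-1.4, -0.8, 2.2]
finger_gap: 0.445
grip_force: 28.9
```

Call:
carry_out(
  rows="0 0 0 0 0 60 30;0 0 0 0 0 120 30;0 0 0 0 0 180 30;0 0 0 0 0 245 30;0 0 0 25 -55 245 30;0 0 0 40 -110 245 30;0 0 0 55 -165 245 30;0 0 0 70 -220 245 30;0 0 0 85 -275 245 30;0 0 0 95 -330 245 30;0 0 0 105 -385 235 30;0 0 0 117 -424 200 30;0 0 0 117 -424 140 30;0 0 0 117 -424 90 30;0 0 0 117 -424 40 30;0 0 0 117 -424 18 30;0 0 0 117 -424 11 30;0 0 0 117 -424 8 30;0 0 0 117 -424 7 30;0 0 0 117 -424 7 30",
)

```text
t: 31.0
ee_pos: [0.5212, -0.2528, 0.0603]
eef_rot: [[0.651, 0.759, 0.002], [0.759, -0.651, -0.003], [-0.001, 0.003, -1.0]]
contact_force: [0.5, 0.2, -1.7]
finger_gap: 0.451
grip_force: 28.9
```

Call:
carry_out(
  rows="0 0 0 0 0 -2 30;0 0 0 0 0 -2 30;0 0 0 0 0 -2 30;0 0 0 0 0 -2 60;0 0 0 0 0 -2 60;0 0 0 0 0 -2 60;0 0 0 0 0 -2 60;0 0 0 0 0 40 60;0 0 0 0 0 100 60;0 0 0 0 0 160 60;0 0 0 0 0 200 60;0 0 0 -40 -45 200 60;0 0 0 -80 -90 200 60;0 0 0 -120 -135 200 60;0 0 0 -160 -180 200 60;0 0 0 -210 -240 200 60;0 0 0 -240 -280 200 60;0 0 0 -240 -280 200 60",
)

```text
t: 33.25
ee_pos: [0.2744, -0.5366, 0.259]
eef_rot: [[0.659, 0.753, -0.003], [0.753, -0.659, -0.004], [-0.005, 0.0, -1.0]]
contact_force: [-0.1, 0.3, 1.1]
finger_gap: 0.69
grip_force: 0.0
```

```bash
python3 - <<'E'
from h import *
t=robot.get_image("top");s=robot.get_image("scene")
cv2.imwrite("pics/g.png",np.hstack([cv2.resize(t[150:310,260:500],None,fx=1.65,fy=1.65),cv2.resize(s[180:400,100:400],None,fx=1.2,fy=1.2)]))  if 0 else None
a=cv2.resize(t[160:320,230:500],(400,237));b=cv2.resize(s[190:410,100:420],(400,275))
cv2.imwrite("pics/g.png",cv2.resize(np.vstack([a,b]),None,fx=1.15,fy=1.15))
print(robot.observe()["contact_force"])
E
```

```text
[ 0.74830135  1.31649206 -0.12896593]
```

View pics/g.png

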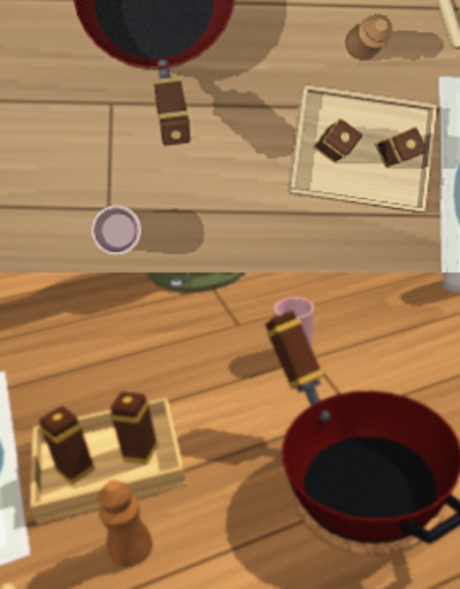

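The view shows the fitted grip home on the tang and two grips in the tray at top view (346,137) and (411,144). The tumbler and mill are undisturbed. I'll check that both tray grips are upright.

```bash
python3 - <<'E'
from h import *
for n,M,a,b in (("B",(.5151,-.344,.111),(471.2,244.5),(140.3,290.5)),("C",(.5212,-.2528,.111),(433.1,240.4),(190.4,276.6))):
    print(n,"pred",proj("top",M).round(1),proj("scene",M).round(1),"obs",a,b,tri(a,b))
E
```

```text
B pred [[470.9 243.9]] [[139.9 290.4]] obs (471.2, 244.5) (140.3, 290.5) (array([ 0.51397767, -0.34412847,  0.10990213]), np.float64(1.606814974621688))
C pred [[432.6 240.5]] [[187.9 278.2]] obs (433.1, 240.4) (190.4, 276.6) (array([ 0.52166595, -0.25029306,  0.11442298]), np.float64(5.807245313607321))
```

Both tray grips stand upright on the floor, with their tops within a few mm of the predicted points and well inside the edges.

```bash
python3 -c "
from station import robot
print(robot.job_done())"
```

```text
the job is handed in; nothing more can be done
None
```

I handed the job in at about 33 s: the first grip I tried fits and is fully home on the tang, the other two stand upright in the tray, and the tumbler and mill look undisturbed; the verdict was not shown.

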